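Clamp up a two-piece bench leg in a cam jig

TASK

Two loose offcuts of 2x4, a long one and a short one, stand on edge on the desk; clamp them up as a shouldered bench leg in the cam jig that is screwed to the desk. With the cam lever swung back far enough, stand the long piece along the fence and the short piece beside it on the cam's side, on edge and flat on the jig's base, each with one end against the end stop; only then swing the lever about a quarter turn until the cam draws the two faces tight together against the fence and holds them so by itself. Do not shift the glue bottle, the water bottle, the tape measure or the sanding block.

Things in the scene. Friction and masses are not known exactly. Their poses are not given: they have to be found in the camera images.
- jig: Cam glue-up jig, fixed to the desk; its x axis points away from the robot within 0.35 rad. Plywood base 270 (x) x 240 (y) x 18 mm, origin at the centre of its underside on the desk top. Work stands on its upper face (z = 18 mm), length along x, between the fence on the -y (right) side and the cam on the +y (left) side.
- corner (a point): Inner corner of fence and end stop on the base, at jig (95, -80, 18) mm, jig axes. Fence: wooden bar along x, working face looks to +y, 255 mm long, 36 thick, 45 high. End stop: wooden block, working face looks to -x, 105 mm long in y, 34 thick, 45 high. Clamped home, the centre of the long piece is at (-92.5, 19, 44.5) from here, that of the short piece at (-50, 57, 44.5) mm.
- cam_pivot (a point): On the cam's vertical pivot axis, fixed to the jig at (69, 54, 60) mm, the height of the lever's upper face; jig axes. The cam is an eccentric wooden disc, radius 40 mm, z = 20 to 44 mm above the desk, its centre 24 mm off the pivot; the lever on it is a bar 26 mm wide, z = 44 to 60 mm, reaching 105 mm from the pivot.
- cam (a joint): Turn of cam and lever, rad, counter-clockwise from above, stops at 0 (open; lever 0.26 rad counter-clockwise of jig x) and 1.92. Width between fence and cam = 94 + 24 sin(0.848 - turn) mm: 112 at 0, 76 at 1.70 where it meets both pieces touching; then it squeezes stiffly. Stays where left, locks when tight. 1.5 N at the knob moves it, 8 to 20 N tightens it. Closing drags work to the end stop.
- cam_knob (a point): Middle of the upright dark wooden knob near the end of the cam lever, 92 mm from the pivot axis: vertical cylinder 24 mm across, z = 59 to 107 mm above the desk, this point at 85 mm. Turns with the cam.
- long_mid (a point): Centre (half-way up) of the long piece: sawn softwood, 38 mm thick along this frame's x, 185 long along y, 89 high along z, on edge, 0.24 to 0.4 kg. Starts on the desk left or right of the jig, length within 0.6 rad of the world x axis. Either end may go to the end stop.
- short_mid (a point): Centre (half-way up) of the short piece: sawn softwood, 38 mm thick along this frame's z, 100 long along y, 89 high along x (x is up), on edge, 0.13 to 0.21 kg. Starts on the desk on the jig's other side, length within 0.6 rad of the world x axis. It is clamped on the same edge, its 100 mm along the jig's x.
- long_piece: The same long piece as point long_mid; origin at the centre of its underside, same axes.
- short_piece: The same short piece as point short_mid; origin at the centre of one of its large faces (19 mm from its centre along z), same axes.
- glue: Bystander: glue bottle standing at the left back, 40 x 62 x 200 mm; origin under its centre. Not to be shifted.
- water: Bystander: clear water bottle standing at the right back, 66 mm across, 219 mm tall; origin under its centre. Not to be shifted.
- tape: Bystander: pocket tape measure standing left of the jig's near side, 37 x 76 x 65 mm; origin under its centre. Not to be shifted.
- sander: Bystander: sanding block lying at the near left, 62 x 110 x 34 mm; origin under its centre. Not to be shifted.
Mind the look-alikes: they are no part of the job. What is shaped like the short_piece but purple is not meant.

How it is judged (in metres and radians):
On the way:
1. both pieces stand on the jig's base between fence and cam, near the end stop, the cam still slack (x of long_mid in the frame of jig between -0.0225 and 0.0065 m and y of long_mid in the frame of jig between -0.065 and -0.022 m and z of each of long_mid, short_mid in the frame of jig below 0.066 m and angle between long_mid's own z axis and vertical below 0.05 rad and angle between the y axis of each of long_mid, short_mid and the x axis of jig, either way round below 0.14 rad and x of short_mid in the frame of jig between 0.02 and 0.049 m and y of short_mid in the frame of jig between -0.027 and 0.016 m and angle between short_mid's own x axis and vertical below 0.05 rad and value of joint cam below 1.55 rad), for 0.1 s.
At the end, for the whole second after the job is handed in: Long piece on edge along the fence, short piece beside it (faces within about 3 mm of tight, parallel), both flat on the base, ends within 5 mm of the end stop; cam past 1.6 rad, pressing the pieces together with over 5 N; all at rest; the four bystanders within 30 mm of their starts (x of long_mid in the frame of jig between -0.0025 and 0.0065 m and y of long_mid in the frame of jig between -0.065 and -0.058 m and z of each of long_mid, short_mid in the frame of jig below 0.066 m and angle between long_mid's own z axis and vertical below 0.05 rad and angle between the y axis of each of long_mid, short_mid and the x axis of jig, either way round below 0.04 rad and x of short_mid in the frame of jig between 0.04 and 0.049 m and y of short_mid in the frame of jig between -0.027 and -0.02 m and angle between short_mid's own x axis and vertical below 0.05 rad and value of joint cam above 1.6 rad and contact force between long_piece and short_piece above 5 N and velocity of joint cam below 0.05 rad/s and linear speed of each of long_piece, short_piece below 0.01 m/s); the robot touches nothing.
It fails at once if glue bottle shifted by more than 30 mm (distance of glue from where it was at the start of the episode above 0.03 m).
It fails at once if water bottle shifted by more than 30 mm (distance of water from where it was at the start of the episode above 0.03 m).
It fails at once if tape measure shifted by more than 30 mm (distance of tape from where it was at the start of the episode above 0.03 m).
It fails at once if sanding block shifted by more than 30 mm (distance of sander from where it was at the start of the episode above 0.03 m).
It also fails if it takes over 72 s, if anything falls off the work surface, if the arm or the gripper's body presses on something with over 40 N, if the wrist force passes 120 N, or if a joint passes its speed limit or range.

ROBOT

A 6-joint arm with a two-finger parallel gripper is mounted at the origin on a cart in front of the work surface, level with it; the furniture and walls round the work are solid. World frame = base frame: x ahead of the robot, y to its left, z up, the work surface at z = 0. Lengths are in mm, angles in rad, forces in N, time in s.
With the tool pointing down it reaches from about 300 to 775 mm from the base axis. Payload 14.6 kg.
Tool frame: the origin (TCP) lies on the centre line of the jaws, within the pads' length; the fingertips stand 11 mm ahead of it and the grasp point (between the pads) lies 8 mm behind it; x points along the fingers, y is the direction in which the jaws open and shut, and the axes are right-handed (so a half turn about x gives the same grasp; the last joint's range is limited). The gripper opens to 94 mm and grips with 3 to 60 N. Pads are 16 mm wide; open, the fingers measure 119 mm over their backs; the gripper's body (75 mm by 177 mm) begins 78 mm behind the grasp point.
Start: joints at [-1.365, 0.3, 1.521, -0, 1.321, -0.067], TCP at [148.179, -529.653, 216.446] pointing down, gripper open.
Joint ranges: [-3.03, 3.03], [-0.79, 2.21], [0.23, 2.52], [-1.04, 4.18], [0, 3.07], [-2.55, 2.55]. Speed limits (rad/s): [2.22, 2.22, 2.57, 3.14, 3.14, 3.14].

INTERFACE

Orientations are given as [roll, pitch, yaw] about the fixed x, y, z axes, in that order (R = Rz(yaw) Ry(pitch) Rx(roll)).
In Python, from cell import manip gives the robot as it stands.
- The arm moves only by the shell command python3 -m handwheel 'ROWS' [OPENING] [FORCE]. ROWS is JSON, a list of rows, each a list of 2 entries, a list of its own where there are three numbers: the shift along the tool's x, y, z in mm, then the turn about the tool's x in rad. In form: [[[x, y, z], spin], ...]. A call has exactly 10 rows; each row shifts and turns the commanded pose from where the row before left it, along the tool's axes as they then stand; what a row does not reach is not made up. A row lasts 1/8 s, in which the tool goes at most 62.5 mm and 10.7 degrees, less where a joint would pass 70% of its speed; a pose out of reach is approached as far as the arm can. A call with a gripper value outside its range is refused whole. OPENING is the closure in counts, from 0 (fully open) to 255 (shut), set as the call begins (- or left out, the last holds). The fingers move at their own pace and stop on an object; FORCE is the grip in N (left out, the last holds). Time passes only in rows, so rows that do not move let the fingers close, or fill a call up. It gives the time, the measured TCP pose, the force and the opening at its end, in the units of the state.
- manip.read_state(): the state, without advancing time (a new reading comes with each control period).
- manip.camera(name): name is "scene" or "top" or "wrist"; returns a dict with "pixels" (480x640x3 uint8, red, green, blue), "z_map" (480x640 float32, mm along the optical axis (not along the pixel's ray), 0 where there is no reading), "mtx" (3x3 intrinsics, pixels), "xyz" and "orientation" of the camera in the world. Camera axes: x right, y up, looking along -z (the intrinsics and any distortion apply to the point x, -y, -z); pixel columns grow to the right and rows downward; lengths in mm; the calibration is good to about 2 mm. The wrist camera is an equidistant fisheye: a pixel r from the principal point sees the ray r / f radians off the axis. A picture is of the moment at which its call begins.
- manip.sign_off(): hands the job in, once; it reports no verdict.
Trained networks look in the newest picture that a camera, given by its name, has taken for a name from the list of things; names that differ only in an ending like _2 or _b are one class to them, and where a whole thing is asked for, a point or a joint stands for the part that bears it (a point fixed in the world has none). Each returns a list of dicts, best first, with "confidence" (0 to 1); they miss things now and then, are a little off and sometimes report something else, mostly with a low value. They report only what shows in the picture. A call takes as long as a camera call. They do not tell look-alikes from the thing itself.
- manip.cut_out(target, camera): "region" (480x640 bool, what is visible of it) and "centre" ([column, row] in pixels, amid what is visible of it).
The state is a dict: "clock": time; "joints": joint angles; "qd": joint speeds; "effort": joint torques, N m; "eef_pos": TCP position; "eef_rot": TCP orientation; "wrist_force": force on the tool from outside, world axes, zero at the start; "moment": the same for the moment, N m; "finger_gap": finger opening in mm.
Only numpy, scipy, OpenCV 4.12 (cv2) and the standard library are available. Lean on these libraries where they do the work, as an engineer would, in place of code of your own. Each camera call takes 0.05 s, during which the arm holds its last target. There are 200 camera calls.

## Working session

There is one attempt and no reset: what is moved stays moved. The work goes in short steps, Python scripts to look and compute and a shell command to move; the robot and the scene stay as the last step left them, time stands still between calls to the robot, and variables do not carry over. Pictures are saved under pics/ and viewed, about 8 in all and at most 12, crops included, and the job is handed in when it is done.

```bash
mkdir -p pics; ls
cat > h.py <<'E'
import numpy as np, cv2, json
from scipy.spatial.transform import Rotation as R
from cell import manip
def cloud(c):
    K=np.array(c['mtx']);z=c['z_map'];v,u=np.mgrid[0:480,0:640]
    x=(u-K[0,2])/K[0,0]*z;y=(v-K[1,2])/K[1,1]*z
    P=np.stack([x,-y,-z],-1)
    return P@R.from_euler('xyz',c['orientation']).as_matrix().T+np.array(c['xyz'])
def save(n,im): cv2.imwrite('pics/'+n,cv2.cvtColor(im,cv2.COLOR_RGB2BGR))
E
python3 - <<'E'
from h import *
s=manip.read_state();print(s)
for n in('top','scene'):
    c=manip.camera(n);save(n+'0.png',c['pixels']);np.savez(n+'0.npz',**c);print(n,c['mtx'],c['xyz'],c['orientation'])
    for t in('jig','long_piece','short_piece','cam','cam_knob','glue','water','tape','sander'):
        P=cloud(c)
        for d in manip.cut_out(t,n):
            m=d['region']&(c['z_map']>0);q=P[m]
            print(t,round(d['confidence'],2),np.round(d['centre']),m.sum(),np.round(np.median(q,0)) if len(q) else '', np.round(np.percentile(q,98,axis=0)) if len(q) else '')
E
```

```text
pics
{'clock': 0.0, 'joints': array([-1.36461653e+00,  3.00504280e-01,  1.52158974e+00, -7.10740034e-06,
        1.32067549e+00, -6.66120486e-02]), 'qd': array([-0.0005351 , -0.00022811,  0.00075486, -0.00026707, -0.0011899 ,
        0.00036108]), 'effort': array([-6.99309003e-04, -5.31808627e+01, -3.52737665e+01,  7.08849868e-02,
        2.43802113e-02, -4.85009537e-05]), 'eef_pos': array([ 148.11979752, -529.42218651,  215.86445201]), 'eef_rot': array([-1.63155886,  1.56961944,  1.7828274 ]), 'wrist_force': array([-0.13164812,  0.61472012, -0.90633944]), 'moment': array([-0.05162548, -0.02204563, -0.00905007]), 'finger_gap': 93.65893845798355}
top [[491.32188253   0.         316.51844309]
 [  0.         491.32188253 237.43366027]
 [  0.           0.           1.        ]] [ 363.91978517  -19.64498187 1385.08270252] [ 0.12330556 -0.00505725 -1.55113518]
jig 0.68 [318. 237.] 8297 [532. -23.  19.] [664.  93.  67.]
long_piece 0.94 [185. 249.] 1584 [497. 324.  86.] [585. 355.  93.]
short_piece 0.94 [438. 273.] 813 [ 441. -346.   86.] [ 487. -315.   93.]
short_piece 0.59 [400. 222.] 770 
[... 746 characters left out ...]
.00290409]
 [  0.           0.           1.        ]] [-487.24130506  530.17415896  915.79702686] [ 0.92143545 -0.01884009 -2.05305008]
jig 0.61 [214. 276.] 1167 [456. 344.  83.] [613. 361.  89.]
jig 0.57 [309. 237.] 3816 [553.  16.  17.] [662. 104.  70.]
long_piece 0.76 [216. 281.] 1029 [446. 344.  84.] [576. 361.  89.]
short_piece 0.85 [426. 228.] 324 [ 401. -352.   47.] [ 424. -339.   88.]
cam 0.9 [289. 228.] 686 [596.  51.  44.] [667. 104. 102.]
cam_knob 0.68 [292. 227.] 753 [599.  50.  43.] [702. 104. 103.]
glue 0.95 [214. 227.] 643 [656. 271.  95.] [804. 289. 188.]
tape 0.64 [274. 298.] 523 [336. 228.  42.] [365. 255.  63.]
sander 0.65 [228. 325.] 1053 [302. 367.  29.] [364. 413.  33.]
```

Run:
```python
from h import *
im=np.load('top0.npz')['pixels'];save('top0c.png',cv2.resize(im[150:340,130:480],None,fx=2.28,fy=2.28,interpolation=cv2.INTER_CUBIC))
```

```text
(no output)
```

View pics/top0c.png

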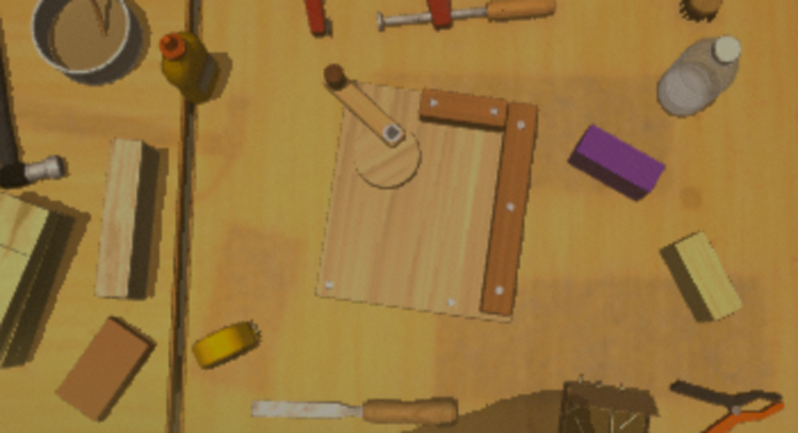

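The crop shows the long piece at px (185,246), left of the jig. There are two short blocks: pale wood at (437,271) and purple at (400,221). The pale one is the short_piece, because purple is excluded. The cam lever sits about 0.6 rad off open, so it has to be swung back.

```bash
cat > fit.py <<'E'
from h import *
from scipy.optimize import minimize
def rectfit(P,m,lo=80,hi=97):
    q=P[m&(P[...,2]>lo)&(P[...,2]<hi)][:,:2].astype(np.float32)
    (cx,cy),(a,b),ang=cv2.minAreaRect(q)
    if a<b:a,b,ang=b,a,ang-90
    yaw=np.deg2rad((ang+90)%180-90)
    return np.array([cx,cy,yaw]),(a,b),q
def fitjig(P,x0):
    q=P[(P[...,2]>-20)&(P[...,2]<75)&(abs(P[...,0]-x0[0])<230)&(abs(P[...,1]-x0[1])<200)]
    q=q[::1]
    def model(p):
        c,s=np.cos(p[2]),np.sin(p[2]);d=q[:,:2]-p[:2]
        x=c*d[:,0]+s*d[:,1];y=-s*d[:,0]+c*d[:,1]
        b=lambda v,a,e:np.clip((v-a)/3+.5,0,1)*np.clip((e-v)/3+.5,0,1)
        B=b(x,-135,135)*b(y,-120,120);F=np.maximum(b(x,-126,129)*b(y,-116,-80),b(x,95,129)*b(y,-80,25))
        h=np.maximum(18*B,63*F)
        near=(abs(x)<150)&(abs(y)<135)&~((x>-20)&(y>-35)&(y<135)&((x<95)|(y>25)))
        return h,near,x,y
    def cost(p):
        h,n,x,y=model(p);return np.minimum(abs(q[n,2]-h[n]),15).mean()
    best=min((minimize(cost,[x0[0],x0[1],a],method='Nelder-Mead',options=dict(initial_simplex=[[x0[0]+12,x0[1],a],[x0[0]-8,x0[1]+10,a],[x0[0]-8,x0[1]-10,a],[x0[0],x0[1],a+.1]])) for a in(-.2,-.1,0,.1)),key=lambda r:r.fun)
    return best.x,best.fun
def tf(p,v):
    c,s=np.cos(p[2]),np.sin(p[2]);return np.array([p[0]+c*v[0]-s*v[1],p[1]+s*v[0]+c*v[1]])
def inv(p,v):
    c,s=np.cos(p[2]),np.sin(p[2]);d=np.array(v[:2])-p[:2];return np.array([c*d[0]+s*d[1],-s*d[0]+c*d[1]])
E
python3 - <<'E'
from fit import *
c=dict(np.load('top0.npz'));P=cloud(c)
print('desk z',np.median(P[300:330,300:330,2]))
J,f=fitjig(P,[530,-20]);print('jig',J,f)
v,u=np.mgrid[0:480,0:640]
for n,(a,b) in dict(long=(185,249),short=(438,273),purple=(400,222)).items():
    m=(abs(u-a)<25)&(abs(v-b)<45);r,d,q=rectfit(P,m);print(n,r,d,'jig',inv(J,r))
k=P[(P[...,2]>90)&(abs(P[...,0]-670)<40)&(abs(P[...,1]-85)<40)];kk=(k.min(0)+k.max(0))/2;print('knob',kk,len(k))
piv=tf(J,[69,54]);d=kk[:2]-piv;print('pivot',piv,np.hypot(*d),'turn',np.arctan2(d[1],d[0])-J[2]-.26)
for n,r in dict(glue=(660,254),water=(665,-328),tape=(353,210)).items():
    q=P[(P[...,2]>20)&(abs(P[...,0]-r[0])<60)&(abs(P[...,1]-r[1])<60)];print(n,q.min(0),q.max(0))
E
```

```text
desk z -0.8556962638265304
jig [ 5.34294509e+02 -2.60860895e+01 -1.22680719e-01] 2.783758805599225
long [ 4.97593414e+02  3.34317719e+02 -4.72874878e-02] (185.43771362304688, 41.59543228149414) jig [-80.52902783 353.20383755]
short [ 478.33081055 -333.07626343    0.49065434] (178.4622802734375, 39.37655258178711) jig [ -17.97570988 -311.53134088]
purple [ 6.26283142e+02 -2.75894653e+02 -4.97233081e-01] (148.0455780029297, 99.89452362060547) jig [ 121.86713731 -236.67409652]
knob [669.81003792  87.76636172 100.4082909 ] 69
pivot [609.38406961  19.06430305] 91.4946474505501 turn 0.7120834689377226
glue [650.73840862 237.49694591  20.02676419] [708.84033012 281.95843803 202.46876808]
water [ 645.42509972 -368.97285165   20.49778299] [ 707.89625047 -308.64351194  223.65209704]
tape [324.63571813 179.66082749  26.21033306] [379.6314532  250.23002931  67.02729184]
```

```bash
cat >> fit.py <<'E'
def plan(x,y,z,yaw=None):
    """yaw = world angle of jaw axis (mod pi). prints spin, then shift after spin"""
    s=manip.read_state();p=np.array(s['eef_pos']);M=R.from_euler('xyz',s['eef_rot']).as_matrix()
    cur=np.arctan2(M[1,1],M[0,1]);sp=0
    if yaw is not None:
        d=(yaw-cur+np.pi/2)%np.pi-np.pi/2
        sp=-d   # tool x down
    M2=M@R.from_rotvec([sp,0,0]).as_matrix()
    print('t',round(s['clock'],2),'pos',np.round(p,1),'jaw',round(cur,3),'xaxis',np.round(M[:,0],3),'j6',round(s['joints'][5],2),'gap',round(s['finger_gap'],1),'F',np.round(s['wrist_force'],1))
    print('spin',round(sp,3),'then tool shift',np.round(M2.T@(np.array([x,y,z])-p),1))
E
python3 - <<'E'
from fit import *
c=dict(np.load('top0.npz'));P=cloud(c);v,u=np.mgrid[0:480,0:640]
px=c['pixels'].astype(int);pale=px[...,1]>px[...,2]+10
m=(abs(u-438)<24)&(abs(v-275)<28)&pale;r,d,q=rectfit(P,m);print('short',r,d)
m=(abs(u-150)<60)&(abs(v-260)<60);q=P[m&(P[...,2]>40)];
for y in range(300,480,10):
    b=q[(q[:,1]>=y)&(q[:,1]<y+10)];print(y,len(b),b.min(0).round() if len(b) else '',b.max(0).round() if len(b) else '')
plan(670,88,200,.85-np.pi/2)
E
```

```text
short [ 443.40179443 -351.73635864    0.49065434] (99.26036834716797, 39.37655258178711)
300 2 [579. 310.  59.] [581. 310.  70.]
310 412 [406. 310.  40.] [589. 320.  94.]
320 278 [405. 320.  47.] [590. 330.  94.]
330 256 [405. 330.  81.] [589. 340.  95.]
340 261 [405. 340.  71.] [590. 350.  95.]
350 83 [406. 350.  49.] [562. 357.  93.]
360 0  
370 0  
380 0  
390 0  
400 44 [488. 406.  42.] [501. 410. 116.]
410 146 [453. 410.  41.] [506. 420. 118.]
420 210 [423. 420.  40.] [508. 430. 120.]
430 259 [395. 430.  40.] [512. 440. 120.]
440 299 [363. 440.  41.] [516. 450. 119.]
450 371 [332. 450.  41.] [518. 460. 120.]
460 370 [321. 460.  44.] [523. 470. 120.]
470 317 [324. 470.  72.] [526. 480. 121.]
t 1.0 pos [ 148.2 -529.6  216.4] jaw -1.298 xaxis [-0.  0. -1.] j6 -0.07 gap 94.1 F [ 0.9 -0.1 -0.1]
spin -0.577 then tool shift [  16.4  -15.6 -808.4]
```

```bash
python3 -m handwheel '[[[0,0,0],-0.144],[[0,0,0],-0.144],[[0,0,0],-0.144],[[0,0,0],-0.145],[[0,-2,-56],0],[[0,-2,-56],0],[[0,-2,-56],0],[[0,-2,-56],0],[[0,-2,-56],0],[[0,-2,-56],0]]' 92 20
python3 -m handwheel '[[[0,0,-56],0],[[0,0,-56],0],[[0,0,-56],0],[[0,0,-56],0],[[0,0,-56],0],[[0,0,-56],0],[[0,0,-56],0],[[0,0,-40],0],[[0,0,0],0],[[0,0,0],0]]'
python3 - <<'E'
from fit import *
c=manip.camera('wrist');np.savez('w1.npz',**c);save('w1.png',c['pixels']);print(c['mtx'],c['xyz'],c['orientation'])
plan(670,88,85,.85-np.pi/2)
E
```

```text
clock: 2.25
eef_pos: [361.9, -267.8, 216.7]
eef_rot: [1.578, 1.57, -0.714]
wrist_force: [1.2, -0.1, -0.2]
finger_gap: 60.1
clock: 3.5
eef_pos: [645.8, 54.7, 216.2]
eef_rot: [-0.524, 1.57, -2.816]
wrist_force: [0.4, 0.1, -0.1]
finger_gap: 60.5
[[371.64829954   0.         320.74929908]
 [  0.         371.64829954 241.07665269]
 [  0.           0.           1.        ]] [693.35629968 108.80114489 384.40142629] [-2.49203270e-01  5.03835387e-04 -7.20993361e-01]
t 3.55 pos [645.8  54.3 216.6] jaw -0.722 xaxis [-0. -0. -1.] j6 0.75 gap 60.3 F [-0.   0.2  0.3]
spin -0.001 then tool shift [131.6  -4.  -41.3]
```

View pics/w1.png

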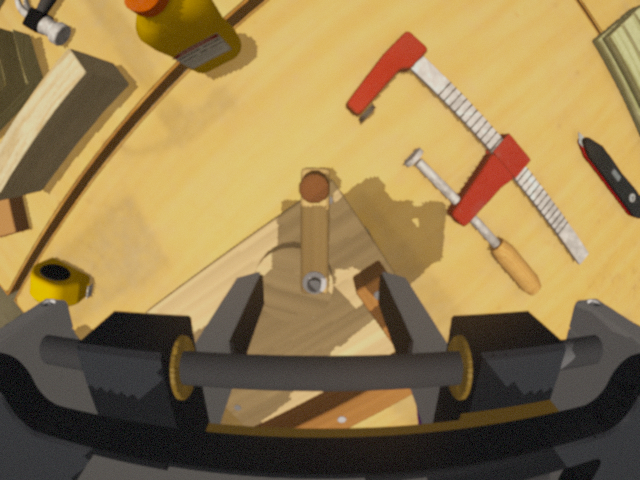

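The wrist view shows the knob at (314,186) and the pivot screw at (314,283), with the lever aligned to the tool. I'll measure both from this picture.

```bash
cat >> h.py <<'E'
def wcloud(c):
    K=np.array(c['mtx']);z=c['z_map'];v,u=np.mgrid[0:480,0:640]
    a=(u-K[0,2])/K[0,0];b=(v-K[1,2])/K[1,1];r=np.hypot(a,b);k=np.where(r>1e-6,np.tan(np.minimum(r,1.5))/np.maximum(r,1e-6),1)
    P=np.stack([a*k*z,-b*k*z,-z],-1)
    return P@R.from_euler('xyz',c['orientation']).as_matrix().T+np.array(c['xyz'])
E
python3 - <<'E'
from fit import *
c=dict(np.load('w1.npz'));P=wcloud(c);v,u=np.mgrid[0:480,0:640]
m=(np.hypot(u-314,v-186)<25)&(P[...,2]>98)&(P[...,2]<115);k=P[m];print('knob',len(k),(k.min(0)+k.max(0))/2,k.mean(0))
print('pivot',P[281:286,312:317].reshape(-1,3).mean(0))
print('desk z',P[80:90,270:290,2].mean())
m=(u<150)&(v<250)&(P[...,2]>80)&(P[...,2]<97);print('long',rectfit(P,m)[:2])
kk=k.mean(0);plan(kk[0],kk[1],85)
E
```

```text
knob 747 [669.78685434  89.7242466  103.80583469] [670.26738965  90.26324348 106.29390839]
pivot [609.91504066  23.34035397  69.45847724]
desk z 1.570736396182725
long (array([508.43466187, 327.88977051,   0.81862969]), (150.12448120117188, 138.17953491210938))
t 3.55 pos [645.8  54.3 216.6] jaw -0.722 xaxis [-0. -0. -1.] j6 0.75 gap 60.3 F [-0.   0.2  0.3]
spin 0 then tool shift [131.6  -5.3 -43.2]
```

```bash
python3 -m handwheel '[[[0,-5,-21],0],[[0,0,-22],0],[[40,0,0],0],[[40,0,0],0],[[40,0,0],0],[[11,0,0],0],[[0,0,0],0],[[0,0,0],0],[[0,0,0],0],[[0,0,0],0]]' 92 20
python3 -m handwheel '[[[0,0,0],0],[[0,0,0],0],[[0,0,0],0],[[0,9,0.5],0.1],[[0,9,0.5],0.1],[[0,9,0.5],0.1],[[0,9,0.5],0.1],[[0,9,0.5],0.1],[[0,9,0.5],0.1],[[0,9,0.5],0.1]]' 255 20
python3 - <<'E'
from fit import *
plan(700,32,85,.137-np.pi/2)
E
```

```text
clock: 4.8
eef_pos: [671.0, 90.8, 86.2]
eef_rot: [2.37, 1.57, 0.078]
wrist_force: [0.1, -0.9, 0.2]
finger_gap: 60.3
clock: 6.05
eef_pos: [700.8, 36.0, 85.5]
eef_rot: [2.885, 1.569, -0.11]
wrist_force: [4.9, -1.8, -2.0]
finger_gap: 24.0
t 6.05 pos [700.8  36.   85.5] jaw -1.424 xaxis [ 0.002 -0.    -1.   ] j6 1.42 gap 24.0 F [ 4.9 -1.8 -2. ]
spin 0.01 then tool shift [0.5 3.8 1.4]
```

```bash
python3 -m handwheel '[[[0,0,0],0],[[0,0,0],0],[[-40,0,0],0.1],[[-50,0,0],0.094],[[-55,0,0],0],[[0,-49,35],0],[[0,-49,35],0],[[0,-49,35],0],[[0,-49,35],0],[[0,-49,35],0]]' 92 20
python3 - <<'E'
from fit import *
plan(497.6,334.3,180,-.047+np.pi/2)
E
```

```text
clock: 7.3
eef_pos: [534.5, 290.6, 230.7]
eef_rot: [-2.329, 1.571, 0.771]
wrist_force: [-0.2, 0.3, 0.3]
finger_gap: 60.1
t 7.3 pos [534.5 290.6 230.7] jaw -1.613 xaxis [ 0.  0. -1.] j6 2.05 gap 60.1 F [-0.2  0.3  0.3]
spin 0.005 then tool shift [ 50.7 -41.9  38.9]
```

```bash
python3 -m handwheel '[[[0,-42,39],0.005],[[0,0,0],0],[[0,0,0],0],[[0,0,0],0],[[0,0,0],0],[[0,0,0],0],[[0,0,0],0],[[0,0,0],0],[[0,0,0],0],[[0,0,0],0]]'
python3 - <<'E'
from fit import *
c=manip.camera('wrist');np.savez('w2.npz',**c);save('w2.png',c['pixels'])
P=wcloud(c);m=(P[...,2]>80)&(P[...,2]<97)&(abs(P[...,0]-500)<110)&(abs(P[...,1]-330)<45);r,d,q=rectfit(P,m);print(r,d,len(q))
print('zmed',np.median(P[m][:,2]), 'mid', np.percentile(q,[1,99],axis=0))
plan(r[0],r[1],63,r[2]+np.pi/2)
E
```

```text
clock: 8.55
eef_pos: [499.0, 332.5, 230.5]
eef_rot: [-2.978, 1.571, 0.114]
wrist_force: [0.4, 0.3, -0.1]
finger_gap: 59.9
[ 4.96660217e+02  3.35972046e+02 -4.74458127e-02] (184.84329223632812, 38.76485061645508) 9023
zmed 88.96238126708954 mid [[407.28354004 315.08924622]
 [587.3171582  356.47992371]]
t 8.6 pos [499.  332.5 230.5] jaw -1.62 xaxis [-0. -0. -1.] j6 2.15 gap 59.9 F [-0.5  0.2 -0.1]
spin -0.002 then tool shift [167.5  -3.4   2.5]
```

View pics/w2.png

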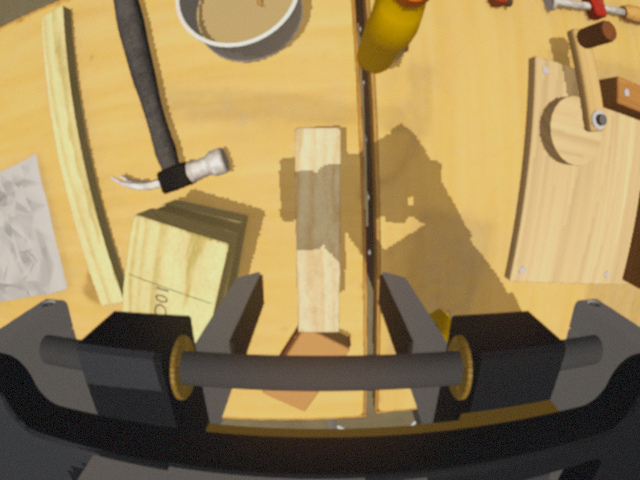

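The picture shows the long piece at (319,230), lying between the jaws. The fit gives 185x39 mm. Grasping it.

```bash
python3 -m handwheel '[[[0,-3.4,2.5],0],[[40,0,0],0],[[45,0,0],0],[[45,0,0],0],[[25,0,0],0],[[12,0,0],0],[[0,0,0],0],[[0,0,0],0],[[0,0,0],0],[[0,0,0],0]]' 92 40
python3 -m handwheel '[[[0,0,0],0],[[0,0,0],0],[[0,0,0],0],[[0,0,0],0],[[0,0,0],0],[[-30,0,0],0],[[-35,0,0],0],[[-40,0,0],0],[[-30,0,0],0],[[0,0,0],0]]' 255 40
python3 - <<'E'
from fit import *
J=np.array([534.3,-26.1,-.1227])
g=tf(J,[-6,-59]);print(g);plan(*g,190,J[2]+np.pi/2)
E
```

```text
clock: 9.85
eef_pos: [496.9, 336.1, 64.0]
eef_rot: [-2.58, 1.57, 0.513]
wrist_force: [-0.1, -0.3, 0.3]
finger_gap: 59.9
clock: 11.1
eef_pos: [497.2, 336.4, 200.0]
eef_rot: [-2.548, 1.567, 0.544]
wrist_force: [0.2, 0.7, -3.6]
finger_gap: 37.9
[521.12396052 -83.92207177]
t 11.1 pos [497.2 336.4 200. ] jaw -1.62 xaxis [ 0.003  0.002 -1.   ] j6 2.15 gap 37.9 F [ 0.2  0.7 -3.6]
spin 0.074 then tool shift [  9.3 414.2 -75.2]
```

```bash
python3 -m handwheel '[[[0,0,0],0.074],[[0,40,-9.4],0],[[0,53,-9.4],0],[[0,53,-9.4],0],[[0,53,-9.4],0],[[0,53,-9.4],0],[[0,53,-9.4],0],[[0,53,-9.4],0],[[0,53,-9.4],0],[[0,0,0],0]]'
python3 - <<'E'
from fit import *
J=np.array([534.3,-26.1,-.1227])
c=manip.camera('wrist');np.savez('w3.npz',**c);save('w3.png',c['pixels'])
P=wcloud(c);m=(P[...,2]>-15)&(P[...,2]<300)
j,f=fitjig(P,J[:2]);print(j,f)
g=tf(J,[-6,-57]);plan(*g,81,J[2]+np.pi/2)
E
```

```text
clock: 12.35
eef_pos: [520.0, -83.9, 196.2]
eef_rot: [0.012, 1.568, 3.026]
wrist_force: [0.1, 0.4, -3.0]
finger_gap: 37.6
[ 5.37132805e+02 -2.62315800e+01 -1.46627630e-01] 0.7489422581205206
t 12.4 pos [520.1 -82.2 196.5] jaw -1.697 xaxis [-0.003  0.001 -1.   ] j6 1.47 gap 37.6 F [ 0.1  0.6 -4.3]
spin -0.003 then tool shift [115.5  -0.3  -1.6]
```

View pics/w3.png

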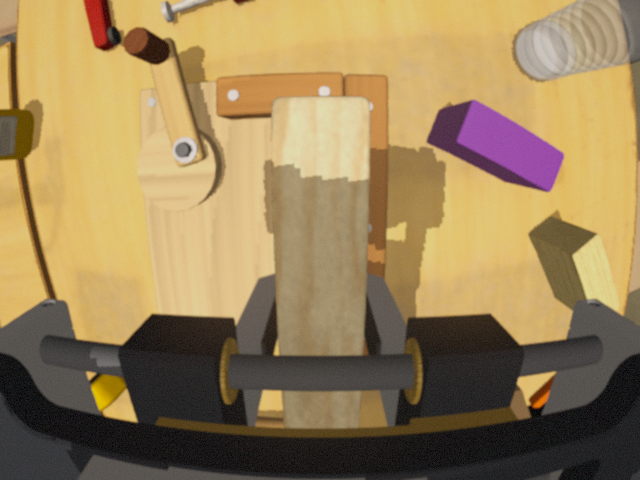

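The long piece hangs over the fence side at (320,250), with the end stop at (280,95) and the fence on the right. I'll cross-check the jig pose from the other wrist views.

Run:
```python
from fit import *
for n in('w1','w2','w3'):
    c=dict(np.load(n+'.npz'));P=wcloud(c)
    print(n,fitjig(P,[534,-26]))
P=wcloud(dict(np.load('w3.npz')))
m=(P[...,2]>55)&(P[...,2]<68);J=[535.5,-26,-.135]
q=P[m][:,:2];c,s=np.cos(J[2]),np.sin(J[2]);d=q-J[:2];x=c*d[:,0]+s*d[:,1];y=-s*d[:,0]+c*d[:,1]
k=(x>85)&(x<140)&(y>-125)&(y<40);x,y=x[k],y[k];print(k.sum())
b=[(yy,np.percentile(x[abs(y-yy)<5],[1,99])) for yy in range(-110,25,15) if (abs(y-yy)<5).sum()>20]
for r in b:print(r)
print('y ends',np.percentile(y,[.5,99.5]))
top=[(r[0],r[1][1]) for r in b];print(np.polyfit(*zip(*top),1))
```

```text
w1 (array([ 5.32442932e+02, -2.36809367e+01, -1.22803993e-01]), np.float64(2.249560313940419))
w2 (array([ 5.33694112e+02, -2.48944257e+01, -1.24547477e-01]), np.float64(1.616293557153143))
w3 (array([ 5.37182593e+02, -2.59952098e+01, -1.45624959e-01]), np.float64(0.7459133335250668))
5417
(-110, array([ 85.70817327, 125.93992313]))
(-95, array([ 86.12390777, 126.4785892 ]))
(-80, array([107.74815241, 125.1554828 ]))
(-65, array([107.35852923, 126.86566488]))
(-50, array([107.25325325, 126.83738854]))
(-35, array([107.34429235, 126.18589604]))
(-20, array([ 93.118596  , 126.68857706]))
(-5, array([ 92.49978716, 126.39647398]))
(10, array([ 92.40901556, 125.16748727]))
y ends [-111.58732697   27.87791106]
[-1.05518827e-03  1.26137850e+02]
```

Run:
```python
from fit import *
J=np.array([533,-24,-.128])
g=tf(J,[-6,-55]);plan(*g,82.5,J[2]+np.pi/2)
```

```text
t 12.4 pos [520.1 -82.2 196.5] jaw -1.697 xaxis [-0.003  0.001 -1.   ] j6 1.47 gap 37.6 F [ 0.1  0.6 -4.3]
spin 0.002 then tool shift [114.   -4.3   0.3]
```

```bash
python3 -m handwheel '[[[15,-4,0],0],[[30,0,0],0],[[30,0,0],0],[[20,0,0],0],[[8,0,0],0],[[5,0,0],0],[[4,0,0],0],[[2,0,0],0],[[0,0,0],0],[[0,0,0],0]]'
python3 - <<'E'
from fit import *
J=np.array([533,-24,-.128])
g=tf(J,[-6,-55]);plan(*g,82.5,J[2]+np.pi/2)
E
```

```text
clock: 13.65
eef_pos: [521.4, -77.2, 84.7]
eef_rot: [3.109, 1.57, -0.156]
wrist_force: [0.1, -0.4, -3.9]
finger_gap: 37.3
t 13.65 pos [521.4 -77.2  84.7] jaw -1.694 xaxis [ 0. -0. -1.] j6 1.48 gap 37.3 F [ 0.1 -0.4 -3.9]
spin 0.005 then tool shift [2.2 0.8 1.3]
```

```bash
python3 -m handwheel '[[[2,0,0],0],[[0.5,0,0],0],[[0,0,-2],0],[[0,0,-2],0],[[0,0,-1],0],[[0,0,-1],0],[[0,0,-1],0],[[0,0,-1],0],[[0,0,0],0],[[0,0,0],0]]' 255 15
python3 - <<'E'
from fit import *
plan(521,-77,82)
E
```

```text
clock: 14.9
eef_pos: [529.2, -78.1, 81.9]
eef_rot: [-0.529, 1.571, 2.49]
wrist_force: [0.1, -0.1, -3.4]
finger_gap: 37.9
t 14.9 pos [529.2 -78.1  81.9] jaw -1.694 xaxis [-0.  0. -1.] j6 1.48 gap 37.9 F [ 0.1 -0.1 -3.4]
spin 0 then tool shift [-0.1 -0.1  8.3]
```

```bash
python3 -m handwheel '[[[1,0,0],0],[[0.5,0,0],0],[[0,0,-1],0],[[0,0,-1],0],[[0,0,-1],0],[[0,0,-1],0],[[0,0,0],0],[[0,0,0],0],[[0,0,0],0],[[0,0,0],0]]'
```

```text
clock: 16.15
eef_pos: [531.8, -78.6, 80.8]
eef_rot: [0.029, 1.567, 3.047]
wrist_force: [-15.0, 0.3, 9.2]
finger_gap: 37.9
```

```bash
python3 -m handwheel '[[[0,0,1],0],[[0,0,0],0],[[-20,0,0],0],[[-40,0,0],-0.15],[[-40,0,0],-0.155],[[-40,0,0],-0.155],[[0,0,0],-0.153],[[0,40,40],0],[[0,40,40],0],[[0,40,40],0]]' 95 40
python3 -m handwheel '[[[0,40,40],0],[[0,38,46],0],[[0,0,0],0],[[0,0,0],0],[[0,0,0],0],[[0,0,0],0],[[0,0,0],0],[[0,0,0],0],[[0,0,0],0],[[0,0,0],0]]'
python3 - <<'E'
from fit import *
c=manip.camera('wrist');np.savez('w4.npz',**c)
P=wcloud(c);px=c['pixels'].astype(int)
m=(P[...,2]>80)&(P[...,2]<97)&(np.hypot(P[...,0]-443,P[...,1]+348)<80)&(px[...,1]>px[...,2]+10);r,d,q=rectfit(P,m);print(r,d,len(q))
im=c['pixels'].copy();im[m]=(im[m]//2+[0,100,0]).astype(np.uint8);save('w4.png',im)
plan(r[0],r[1],63,r[2]+np.pi/2)
c=manip.camera('top');np.savez('top1.npz',**c);P=cloud(c);J,f=fitjig(P,[533,-24]);print(J,f)
m=(abs(P[...,0]-530)<130)&(abs(P[...,1]+78)<60);r,d,q=rectfit(P,m,95,116);print('long',r,d,inv(np.array([533,-24,-.128]),r))
E
```

```text
clock: 17.4
eef_pos: [482.3, -242.4, 220.7]
eef_rot: [2.171, 1.57, -0.481]
wrist_force: [1.1, -0.1, -0.2]
finger_gap: 58.9
clock: 18.65
eef_pos: [443.6, -350.1, 220.5]
eef_rot: [-2.529, 1.571, 1.103]
wrist_force: [1.1, -0.4, -0.7]
finger_gap: 59.1
[ 442.91879272 -350.50549316    0.48581827] (99.69990539550781, 38.3699951171875) 5274
t 18.7 pos [ 443.6 -350.1  220.4] jaw -1.081 xaxis [-0.  0. -1.] j6 0.35 gap 58.9 F [-0.  -0.3  0.1]
spin 0.004 then tool shift [157.4   0.    0.7]
[ 5.34248970e+02 -2.58998562e+01 -1.22603760e-01] 2.864157683289144
long [ 5.29648865e+02 -7.92062378e+01 -1.23089708e-01] (185.14456176757812, 38.10171127319336) [  3.72339804 -55.18238039]
```

View pics/w4.png

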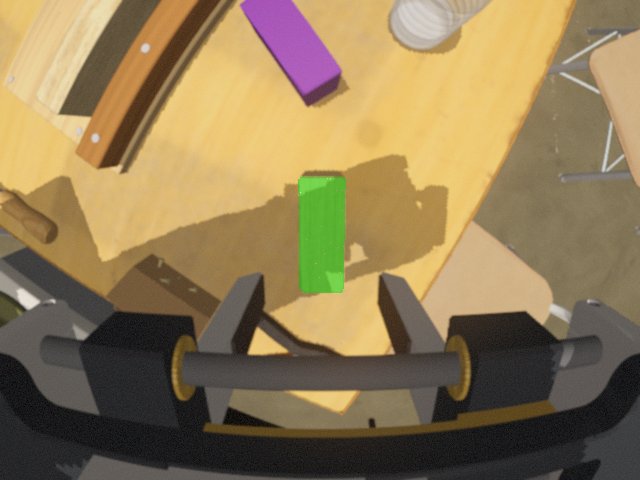

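Marked in green, the short piece at (322,234) measures 99.7x38.4, so it's the pale one. Purple is separate at (290,50). The long piece is seated at the end stop. Grasping the short piece.

```bash
python3 -m handwheel '[[[0,0,0.7],0.004],[[40,0,0],0],[[45,0,0],0],[[40,0,0],0],[[20,0,0],0],[[12,0,0],0],[[0,0,0],0],[[0,0,0],0],[[0,0,0],0],[[0,0,0],0]]' 92 40
python3 -m handwheel '[[[0,0,0],0],[[0,0,0],0],[[0,0,0],0],[[0,0,0],0],[[0,0,0],0],[[-30,0,0],0],[[-40,0,0],0],[[-40,0,0],0],[[-30,0,0],0],[[0,0,0],0]]' 255 40
python3 - <<'E'
from fit import *
plan(571.9,-27,200,-.124+np.pi/2)
E
```

```text
clock: 20.0
eef_pos: [443.1, -350.6, 64.0]
eef_rot: [1.95, 1.57, -0.706]
wrist_force: [0.8, -0.0, -0.1]
finger_gap: 60.0
clock: 21.25
eef_pos: [443.5, -350.9, 205.1]
eef_rot: [1.928, 1.567, -0.728]
wrist_force: [-0.1, -0.3, -1.3]
finger_gap: 37.9
t 21.25 pos [ 443.5 -350.9  205.1] jaw -1.085 xaxis [ 0.003 -0.002 -1.   ] j6 0.35 gap 37.9 F [-0.1 -0.3 -1.3]
spin 0.61 then tool shift [   4.7 -337.3  -87.4]
```

```bash
python3 -m handwheel '[[[0,0,0],0.15],[[0,0,0],0.155],[[0,0,0],0.155],[[0,0,0],0.15],[[0,-56,-14.5],0],[[0,-56,-14.5],0],[[0,-56,-14.5],0],[[0,-56,-14.5],0],[[0,-56,-14.5],0],[[0,-56,-14.5],0]]'
python3 -m handwheel '[[[0,0,0],0],[[0,0,0],0],[[0,0,0],0],[[0,0,0],0],[[0,0,0],0],[[0,0,0],0],[[0,0,0],0],[[0,0,0],0],[[0,0,0],0],[[0,0,0],0]]'
python3 - <<'E'
from fit import *
c=manip.camera('wrist');np.savez('w5.npz',**c);save('w5.png',c['pixels'])
P=wcloud(c);m=(P[...,2]>100)&(P[...,2]<115)&(abs(P[...,0]-530)<130)&(abs(P[...,1]+78)<28);r,d,q=rectfit(P,m,95,116);print('long',r,d,len(q))
plan(571.9,-27,83,-.124+np.pi/2)
E
```

```text
clock: 22.5
eef_pos: [570.8, -25.9, 201.5]
eef_rot: [0.029, 1.568, 3.046]
wrist_force: [2.4, -0.3, -1.6]
finger_gap: 38.0
clock: 23.75
eef_pos: [570.9, -27.8, 203.4]
eef_rot: [-2.751, 1.571, 0.267]
wrist_force: [-0.1, 1.3, -1.2]
finger_gap: 37.8
long [ 5.45483398e+02 -7.96844788e+01 -1.16656309e-01] (152.84674072265625, 38.757720947265625) 6325
t 23.8 pos [570.9 -27.8 203.5] jaw -1.695 xaxis [ 0.  0. -1.] j6 1.58 gap 37.9 F [-0.3 -0.  -1. ]
spin -0.0 then tool shift [120.5  -0.9  -0.9]
```

View pics/w5.png

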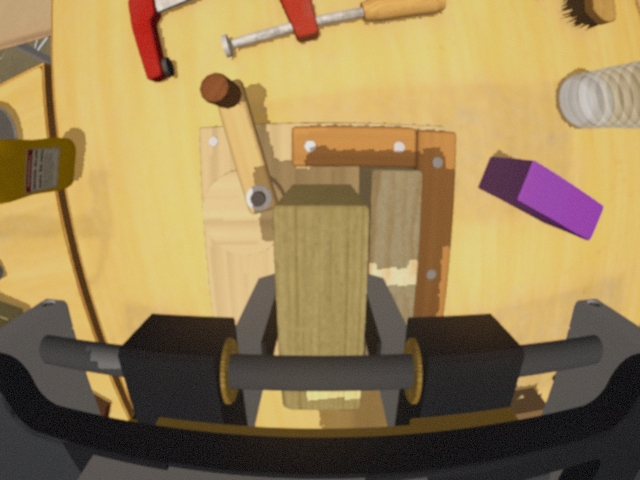

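Here the short piece hangs at (320,290), between the cam and the seated long piece at (397,240). Descending.

```bash
python3 -m handwheel '[[[20,-1,-1],0],[[30,0,0],0],[[30,0,0],0],[[20,0,0],0],[[10,0,0],0],[[6,0,0],0],[[4,0,0],0],[[1,0,0],0],[[0,0,0],0],[[0,0,0],0]]'
python3 -m handwheel '[[[1,0,0],0],[[1,0,0],0],[[0.5,0,0],0],[[0,0,-2],0],[[0,0,-2],0],[[0,0,-1],0],[[0,0,-1],0],[[0,0,0],0],[[0,0,0],0],[[0,0,0],0]]' 255 15
```

```text
clock: 25.05
eef_pos: [572.2, -27.0, 82.8]
eef_rot: [-3.045, 1.57, -0.027]
wrist_force: [0.4, 0.8, -1.2]
finger_gap: 38.0
clock: 26.3
eef_pos: [578.3, -27.7, 81.1]
eef_rot: [-3.077, 1.57, -0.06]
wrist_force: [-5.6, 1.2, 10.6]
finger_gap: 37.9
```

```bash
python3 -m handwheel '[[[-0.5,0,-1],0],[[0,0,-1],0],[[0,0,-1],0],[[0,0,0],0],[[0,0,0],0],[[0,0,0],0],[[0,0,0],0],[[0,0,0],0],[[0,0,0],0],[[0,0,0],0]]'
```

```text
clock: 27.55
eef_pos: [579.7, -28.0, 80.9]
eef_rot: [0.069, 1.567, 3.087]
wrist_force: [-14.8, 0.3, 12.2]
finger_gap: 38.1
```

```bash
python3 -m handwheel '[[[0,0,1],0],[[0,0,0],0],[[-10,0,0],0],[[-20,0,0],0],[[-40,0,0],0],[[-40,0,0],0],[[-20,0,0],0],[[0,0,0],0],[[0,0,0],0],[[0,0,0],0]]' 138 15
python3 - <<'E'
from fit import *
c=manip.camera('wrist');np.savez('w6.npz',**c);save('w6.png',c['pixels'])
P=wcloud(c)
J=np.array([534,-25,-.124]);q=P[(P[...,2]>100)&(P[...,2]<114)];k=q[np.hypot(q[:,0]-701,q[:,1]-34)<30];print('knob',len(k),k.mean(0))
plan(701,34,85,1.84)
E
```

```text
clock: 28.8
eef_pos: [579.6, -27.9, 209.4]
eef_rot: [-0.003, 1.569, 3.015]
wrist_force: [-0.1, 0.1, -0.4]
finger_gap: 43.0
knob 743 [698.20020073  34.12964968 106.16813924]
t 28.85 pos [579.7 -27.9 209.5] jaw -1.695 xaxis [-0.001  0.    -1.   ] j6 1.58 gap 43.1 F [ 0.1 -0.3 -0.7]
spin -0.393 then tool shift [ 124.3  -27.4 -133.6]
```

View pics/w6.png

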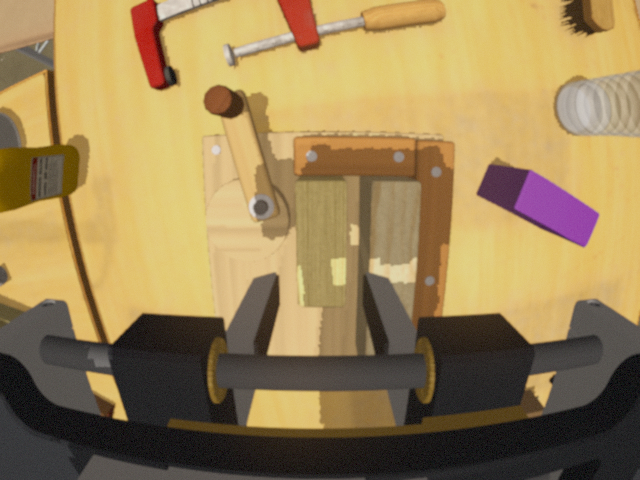

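The picture shows both pieces standing at the end stop, short at (321,242) and long at (397,240), with the cam open. Next I'll go to the knob at (223,101).

```bash
python3 - <<'E'
from fit import *
plan(699.5,34.5,85,.14-np.pi/2)
E
python3 -m handwheel '[[[0,0,0],-0.13],[[0,0,0],-0.13],[[0,0,0],0],[[0,0,0],0],[[0,0,0],0],[[0,0,0],0],[[0,0,0],0],[[0,0,0],0],[[0,0,0],0],[[0,0,0],0]]' 92 40
python3 - <<'E'
from fit import *
plan(699.5,34.5,85,.14-np.pi/2)
E
```

```text
t 28.85 pos [579.7 -27.9 209.5] jaw -1.695 xaxis [-0.001  0.    -1.   ] j6 1.58 gap 43.1 F [ 0.1 -0.3 -0.7]
spin -0.264 then tool shift [ 124.3  -45.1 -127.5]
clock: 30.1
eef_pos: [580.0, -27.9, 210.4]
eef_rot: [-1.011, 1.571, 2.266]
wrist_force: [0.5, 0.1, 0.0]
finger_gap: 60.3
t 30.1 pos [580.  -27.9 210.4] jaw -1.435 xaxis [-0.  0. -1.] j6 1.32 gap 60.3 F [0.5 0.1 0. ]
spin -0.004 then tool shift [ 125.4  -45.1 -127.1]
```

```bash
python3 -m handwheel '[[[0,-15,-42],0],[[0,-15,-42],0],[[0,-15,-43],0],[[40,0,0],0],[[40,0,0],0],[[34,0,0],0],[[11,0,0],0],[[0,0,0],0],[[0,0,0],0],[[0,0,0],0]]' 92 30
python3 -m handwheel '[[[0,0,0],0],[[0,0,0],0],[[0,0,0],0],[[0,-9,0.5],-0.1],[[0,-9,0.5],-0.1],[[0,-9.2,0.5],-0.1],[[0,-9.2,0.5],-0.1],[[0,-9.2,0.5],-0.1],[[0,0,0],0],[[0,0,0],0]]' 255 30
python3 - <<'E'
from fit import *
J=np.array([534,-25,-.124]);s=manip.read_state();p=s['eef_pos'];piv=tf(J,[69,54]);d=p[:2]-piv;a=np.arctan2(d[1],d[0])
print('r',np.hypot(*d),'turn',a-J[2]-.26);plan(*(piv+92*np.array([np.cos(a+.5),np.sin(a+.5)])),85)
E
```

```text
clock: 31.35
eef_pos: [700.2, 33.8, 86.9]
eef_rot: [3.023, 1.569, 0.018]
wrist_force: [-0.1, 0.5, 0.4]
finger_gap: 60.2
clock: 32.6
eef_pos: [682.7, 75.6, 85.5]
eef_rot: [-3.015, 1.57, 0.761]
wrist_force: [3.1, 1.8, -1.5]
finger_gap: 23.5
r 92.17844864159957 turn 0.5111883343951485
t 32.6 pos [682.7  75.6  85.5] jaw -0.937 xaxis [ 0.  0. -1.] j6 0.99 gap 23.5 F [ 3.1  1.8 -1.5]
spin 0 then tool shift [  0.5 -43.9  12. ]
```

```bash
python3 -m handwheel '[[[0,-9.2,0.5],-0.1],[[0,-9.2,0.5],-0.1],[[0,-9.2,0.5],-0.1],[[0,-9.2,0.5],-0.1],[[0,-9.2,0.5],-0.1],[[0,-9.2,0.5],-0.1],[[0,-9.2,0.5],-0.1],[[0,-9.2,0.5],-0.1],[[0,0,0],0],[[0,0,0],0]]'
python3 - <<'E'
from fit import *
J=np.array([534,-25,-.124]);s=manip.read_state();p=s['eef_pos'];piv=tf(J,[69,54]);d=p[:2]-piv;a=np.arctan2(d[1],d[0])
print('r',np.hypot(*d),'turn',a-J[2]-.26);plan(*(piv+92*np.array([np.cos(a+.2),np.sin(a+.2)])),85)
c=manip.camera('top');np.savez('top2.npz',**c);im=c['pixels'];save('top2.png',cv2.resize(im[180:290,250:390],None,fx=5,fy=5,interpolation=cv2.INTER_CUBIC))
E
```

```text
clock: 33.85
eef_pos: [620.6, 112.8, 85.5]
eef_rot: [-3.034, 1.569, 1.542]
wrist_force: [0.7, 8.5, -1.5]
finger_gap: 23.8
r 93.4396431291897 turn 1.312281502777329
t 33.85 pos [620.6 112.8  85.5] jaw -0.137 xaxis [ 0.     0.002 -1.   ] j6 0.26 gap 23.8 F [ 0.7  8.5 -1.5]
spin 0 then tool shift [  0.5 -18.2   3.5]
```

View pics/top2.png

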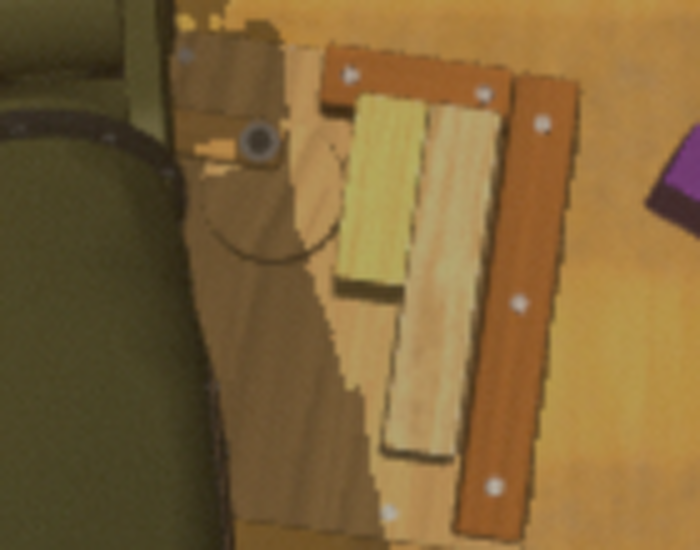

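The two pieces are together, parallel and at the stop (short at (380,190), long at (445,280) in the crop). Continuing to tighten.

```bash
python3 -m handwheel '[[[0,-9.2,1],-0.1],[[0,-9.2,1],-0.1],[[0,-9.2,1],-0.1],[[0,-5,0.3],-0.05],[[0,-4,0.2],-0.04],[[0,0,0],0],[[0,0,0],0],[[0,0,0],0],[[0,0,0],0],[[0,0,0],0]]' 255 50
python3 - <<'E'
from fit import *
J=np.array([534,-25,-.124]);s=manip.read_state();p=s['eef_pos'];piv=tf(J,[69,54]);d=p[:2]-piv;a=np.arctan2(d[1],d[0])
print('r',np.hypot(*d),'turn',a-J[2]-.26);plan(*(piv+92*np.array([np.cos(a+.05),np.sin(a+.05)])),85)
E
```

```text
clock: 35.15
eef_pos: [584.5, 110.6, 85.6]
eef_rot: [2.664, 1.566, 1.347]
wrist_force: [2.9, 22.0, -3.8]
finger_gap: 23.5
r 93.8320969851522 turn 1.701147814111671
t 35.15 pos [584.5 110.6  85.6] jaw 0.254 xaxis [ 0.001  0.005 -1.   ] j6 -0.13 gap 23.5 F [ 2.9 22.  -3.8]
spin 0 then tool shift [ 0.5 -4.6  2. ]
```

```bash
python3 -m handwheel '[[[0,0,-1.5],0],[[0,-3,-0.7],-0.03],[[0,-3,0],-0.03],[[0,0,0],0],[[0,0,0],0],[[0,0,0],0],[[0,0,0],0],[[0,0,0],0],[[0,0,0],0],[[0,0,0],0]]' 255 50
python3 - <<'E'
from fit import *
J=np.array([534,-25,-.124]);s=manip.read_state();p=s['eef_pos'];piv=tf(J,[69,54]);d=p[:2]-piv;a=np.arctan2(d[1],d[0])
print('r',np.hypot(*d),'turn',a-J[2]-.26);plan(*(piv+92*np.array([np.cos(a+.05),np.sin(a+.05)])),85)
E
```

```text
clock: 36.4
eef_pos: [581.4, 109.9, 85.6]
eef_rot: [1.638, 1.561, 0.38]
wrist_force: [33.5, 17.3, -21.3]
finger_gap: 23.3
r 94.04663941546488 turn 1.7347508733496813
t 36.4 pos [581.4 109.9  85.6] jaw 0.313 xaxis [ 0.009  0.004 -1.   ] j6 -0.19 gap 23.3 F [ 33.5  17.3 -21.3]
spin 0 then tool shift [ 0.6 -4.6  2.1]
```

```bash
python3 -m handwheel '[[[0,0,0],0],[[0,0,0],0],[[0,0,0],0],[[-10,0,0],0],[[-30,0,0],0],[[-40,0,0],0],[[-50,0,0],0],[[-20,0,0],0],[[0,-50,0],0],[[0,-50,0],0]]' 92 20
python3 -m handwheel '[[[0,-50,30],0],[[0,-50,30],0],[[0,-50,30],0],[[0,0,0],0],[[0,0,0],0],[[0,0,0],0],[[0,0,0],0],[[0,0,0],0],[[0,0,0],0],[[0,0,0],0]]'
python3 - <<'E'
from fit import *
print(manip.read_state()['wrist_force'],manip.read_state()['eef_pos'])
c=manip.camera('top');np.savez('top3.npz',**c);im=c['pixels'];save('top3.png',cv2.resize(im[150:340,130:480],None,fx=2.28,fy=2.28,interpolation=cv2.INTER_CUBIC))
P=cloud(c);J=np.array([534.2,-25.9,-.1226]);px=im
q=P[(P[...,2]>97)&(P[...,2]<116)];c_,s_=np.cos(J[2]),np.sin(J[2]);d=q[:,:2]-J[:2];x=c_*d[:,0]+s_*d[:,1];y=-s_*d[:,0]+c_*d[:,1]
k=(abs(x)<130)&(y>-95)&(y<30);x,y=x[k],y[k]
for a,b in((-90,-60),(-60,-20),(-4,30),(30,60),(60,94)):
    t=(x>a)&(x<b);print(a,b,np.percentile(y[t],[1,99]).round(1))
print('xrange',np.percentile(x,[.3,99.7]))
kn=q[np.hypot(q[:,0]-582,q[:,1]-110)<40];m=(kn.min(0)+kn.max(0))/2;pv=tf(J,[69,54])
print('knob',m,'turn',np.arctan2(m[1]-pv[1],m[0]-pv[0])-J[2]-.26)
c0=cloud(dict(np.load('top0.npz')))
for n,r in dict(glue=(680,260),water=(676,-338),tape=(353,213),sander=(320,356)).items():
    o=[]
    for A in(c0,P):
        g=A[(A[...,2]>20)&(abs(A[...,0]-r[0])<70)&(abs(A[...,1]-r[1])<60)];o.append(g.mean(0))
    print(n,(o[1]-o[0]).round(1))
E
```

```text
clock: 37.65
eef_pos: [481.4, 76.9, 236.0]
eef_rot: [1.199, 1.57, -0.057]
wrist_force: [-0.3, -0.4, -0.5]
finger_gap: 59.7
clock: 38.9
eef_pos: [368.1, -54.7, 235.4]
eef_rot: [-2.138, 1.571, 2.89]
wrist_force: [0.1, -0.3, -0.1]
finger_gap: 59.9
[ 0.14046499 -0.25185804 -0.11816287] [368.0549124  -54.68715683 235.42432852]
-90 -60 [-79.1 -42.4]
-60 -20 [-79.2 -42.3]
-4 30 [-78.6  -4.7]
30 60 [-78.3  -4.1]
60 94 [-78.6  -4.4]
xrange [-89.71019967  93.54974978]
knob [583.07103726 108.99272975 104.62718837] turn 1.7176196482320494
glue [-0.   0.1 -1.1]
water [-0.1  0.  -0.3]
tape [ 0.3 -0.1 -0.2]
sander [ 0.1  0.1 -0.2]
```

View pics/top3.png

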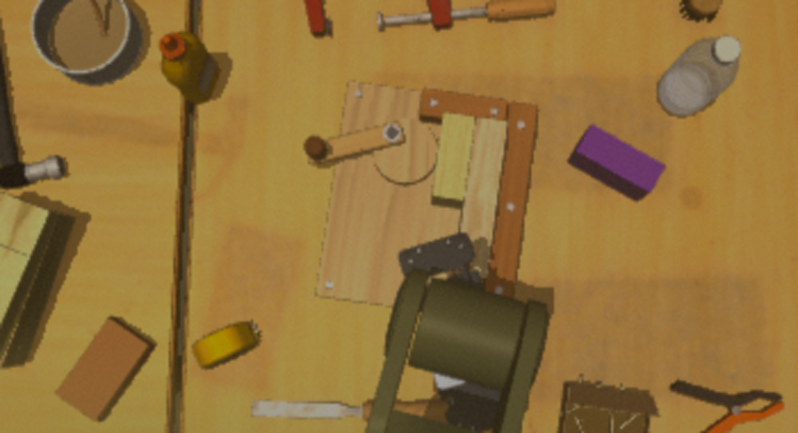

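```bash
python3 -c "
from cell import manip
print(manip.sign_off())"
```

```text
the job is handed in; nothing more can be done
None
```

I clamped both pieces in the cam jig and handed the job in at about 39 s of the 72 s allowed. Sign-off gave no verdict, so what follows is from my own checks.

**What I did:** I swung the cam lever back to nearly open, from about 0.7 to 0.05 rad. I stood the long piece along the fence and the pale short piece beside it (not the purple look-alike), and pushed each into the end stop until I felt about 15 N. Then I turned the lever until the knob pushed back with about 33 N along its arc, and moved the arm clear.

**Last checks:**
- **Pieces:** in jig axes they span y = -79 to -4.4 mm, against an ideal of -80 to -4. They are parallel to the fence, with the far ends at the end stop.
- **Cam:** after release it stands at about 1.72 rad, so it held by itself. That is past the 1.70 rad at which it first meets both pieces.
- **Bystanders:** all four moved less than about 1 mm, within camera noise.
- **Robot:** it is clear of the work, with wrist force near zero.

**Not confirmed:**
- **Clamping force:** I inferred the force between the pieces from the knob and did not measure it.
- **Push at the knob:** 33 N is above the 8 to 20 N given for tightening. Off-line pushing also put up to 22 N along the lever, but wrist forces stayed well below the 120 N limit.
- **Jig position:** the camera estimates disagreed by up to 5 mm and 0.02 rad. I left room for that when placing the pieces.

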